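Bin the spent tea light through the sprung flap

TASK

Throw away the spent tea light that stands by itself on the bare worktop: push the bin's sprung flap down and hold it open with the hand that carries the tea light, let the tea light drop inside, then come out so that the flap springs shut. Leave the other tea light in its saucer alone.

Things in the scene. Friction and masses are not known exactly. Their poses are not given: they have to be found in the camera images.
- tea_used_mid (a point): The spent tea light: a small round metal candle cup, 38 mm in diameter, 15 mm high, about 15 g, upright on the bare worktop to the right of the bin. The point is its centre, 7.5 mm above its underside; z is its upright axis.
- tea_new_mid (a point): The other tea light, same shape and size, standing in the middle of a black saucer (150 mm across, 16 mm high) farther to the right; to be left alone. The point is its centre, 7.5 mm above its underside.
- bin: Fixed steel waste bin with a black top frame. Origin: centre of its underside, on the worktop; z up, x to its far side, y to its left. Outside 164 (x) by 214 (y) by 180 mm high. Opening in the frame 104 (x) by 154 mm (y), centred over the origin, filled by the flap, whose upper face is 178 mm up when shut. Inside 152 by 202 mm, empty, floor 8 mm above the worktop.
- bin_flap (a joint): Flap angle, rad: 0 shut and level, grows as it is pushed down into the bin, stop 1.4. Plate 98 (x) by 148 mm, hinged along the opening's far edge (bin x = +51 mm, 176 mm up). A spring shuts it (0.07 N m shut, 0.16 open): a tea light laid on it does not open it. With fingertips holding the tea light 65 mm below the frame top at mid-opening it stands near 1 rad; let go, the tea light slides in.
Things that resemble listed ones, but are neither listed nor needed, are in the scene too. What is shaped like the part that bears tea_used_mid but pink is not meant.

How it is judged:
On the way, in this order (a step that is already met when the one before it is completed fails the run):
1. the flap is held pushed open (more than 0.6 rad) for a moment, with the tea light brought to it (value of joint bin_flap above 0.6 rad and horizontal distance between tea_used_mid and bin below 0.1 m and z of tea_used_mid in the frame of bin above 0.06 m), for 0.2 s.
2. the spent tea light has dropped to the bottom of the bin (horizontal distance between tea_used_mid and bin below 0.13 m and z of tea_used_mid in the frame of bin below 0.06 m), for 0.1 s.
At the end, for the whole second after the job is handed in: The spent tea light lies inside the bin, its centre less than 60 mm above the worktop; the flap is shut (within 0.1 rad); the other tea light is within 20 mm of where it was (x of tea_used_mid in the frame of bin between -0.078 and 0.078 m and y of tea_used_mid in the frame of bin between -0.103 and 0.103 m and z of tea_used_mid in the frame of bin below 0.06 m and value of joint bin_flap below 0.1 rad and distance of tea_new_mid from where it was at the start of the episode below 0.02 m); the robot touches nothing.
It fails at once if the other tea light is moved by more than 20 mm (distance of tea_new_mid from where it was at the start of the episode above 0.02 m).
It also fails if it takes over 42 s, if anything falls off the work surface, if the arm or the gripper's body presses on something with over 40 N, if the wrist force passes 120 N, or if a joint passes its speed limit or range.

ROBOT

A 7-joint arm with a two-finger parallel gripper is mounted at the origin on a cart in front of the work surface, level with it; the furniture and walls round the work are solid. World frame = base frame: x ahead of the robot, y to its left, z up, the work surface at z = 0. Lengths are in m, angles in rad, forces in N, time in s.
With the tool pointing down it reaches from about 0.4 to 0.85 m from the base axis. Payload 10.4 kg.
Tool frame: the origin (TCP) lies on the centre line of the jaws, within the pads' length; the fingertips stand 8 mm ahead of it and the grasp point (between the pads) lies 11 mm behind it (r.finger_overhang is the distance from the TCP to the fingertips, in m); z points along the fingers, y is the line along which they close (so a half turn about z gives the same grasp; the last joint's range is limited). The gripper opens to 87 mm and grips with 3 to 60 N. Pads are 19 mm wide; open, the fingers measure 117 mm over their backs; the gripper's body (75 mm by 190 mm) begins 51 mm behind the grasp point.
Start: joints at [-1.171, 0.332, -0.065, 1.46, 0.022, 1.35, -0.088], TCP at [0.256, 0.57, 0.2] pointing down, gripper open.
Joint ranges: [-2.6, 2.6], [-0.5, 2.12], [-1.47, 1.34], [0.16, 2.42], [-1.27, 4.41], [0.06, 2.06], [-2.6, 2.6]. Speed limits (rad/s): [2.22, 2.22, 2.79, 2.79, 3.14, 3.14, 3.14].

INTERFACE

Orientations are given as a unit quaternion [x, y, z, w].
In Python, from bench import r, vision gives the robot as it stands.
- The arm moves only by the tool drive_tool, never from a script. Its argument "series" is a list of rows, each a list of 2 entries, a list of its own where there are three numbers: the shift along the world's x, y, z in cm, then the turn about the world's z in degrees. A call has exactly 10 rows; each row shifts and turns the commanded pose from where the row before left it; what a row does not reach is not made up. A row lasts 1/8 s, in which the tool goes at most 62.5 mm and 10.7 degrees, less where a joint would pass 70% of its speed; a pose out of reach is approached as far as the arm can. A call with a gripper value outside its range is refused whole. "hand" is the closure, from 0 (fully open) to 1 (shut), set as the call begins (left out, the last holds). The fingers move at their own pace and stop on an object; "newtons" is the grip in N (left out, the last holds). Time passes only in rows, so rows that do not move let the fingers close, or fill a call up. It gives the time, the measured TCP pose, the force, the opening and the grip force at its end, in the units of the state.
- r.read_state(): the state, without advancing time (a new reading comes with each control period).
- vision.camera(name): name is "scene" or "top"; returns a dict with "color" (480x640x3 uint8, red, green, blue), "intrinsics" (3x3 intrinsics, pixels), "R" (3x3) and "t" (3): a world point X has camera coordinates R X + t. Camera axes: x right, y down, z forward; pixel columns grow to the right and rows downward; lengths in m; the calibration is good to about 2 mm. A picture is of the moment at which its call begins. There is no depth.
- r.close_job(): hands the job in; it is judged then, once.
The state is a dict: "time": time; "joint_positions": joint angles; "joint_vel": joint speeds; "joint_torque": joint torques, N m; "ee_pos": TCP position; "eef_rot": TCP orientation; "ft_force": force on the tool from outside, world axes, zero at the start; "torque": the same for the moment, N m; "width": finger opening in m; "grip_force": force on a finger pad.
Only numpy, scipy, OpenCV 4.12 (cv2) and the standard library are available. Lean on these libraries where they do the work, as an engineer would, in place of code of your own. Each camera call takes 0.05 s, during which the arm holds its last target. There are 200 camera calls.

## Working session

There is one attempt and no reset: what is moved stays moved. The work goes in short steps, Python scripts to look and compute and a tool call to move; the robot and the scene stay as the last step left them, time stands still between calls to the robot, and variables do not carry over. Pictures are saved under pics/ and viewed, at most 13 in all, crops included, and the job is handed in when it is done.

Besides the shell and the picture viewer there is one more tool, called after "Emit:" by a JSON object that holds its "name" and its "arguments", one argument or row to a line. drive_tool: Moves the arm, as the interface text tells. Its arguments: {"type":"object","properties":{"series":{"type":"array"},"hand":{"type":"number"},"newtons":{"type":"number"}},"required":["series"]}

```bash
mkdir -p pics
python3 - <<'E'
from bench import r, vision
import cv2,pickle
d={n:vision.camera(n) for n in("scene","top")}
pickle.dump(d,open("c0.pkl","wb"))
for n in d: cv2.imwrite(f"pics/{n}0.png",d[n]["color"][:,:,::-1])
s=r.read_state();print(s["time"],s["ee_pos"],s["eef_rot"],s["width"],r.finger_overhang)
E
```

```text
0.1 [0.25629504 0.56962593 0.19951402] [ 2.09828355e-01  9.77738027e-01 -6.31508108e-04 -1.15352219e-04] 0.08738913151854288 0.008
```

View pics/scene0.png

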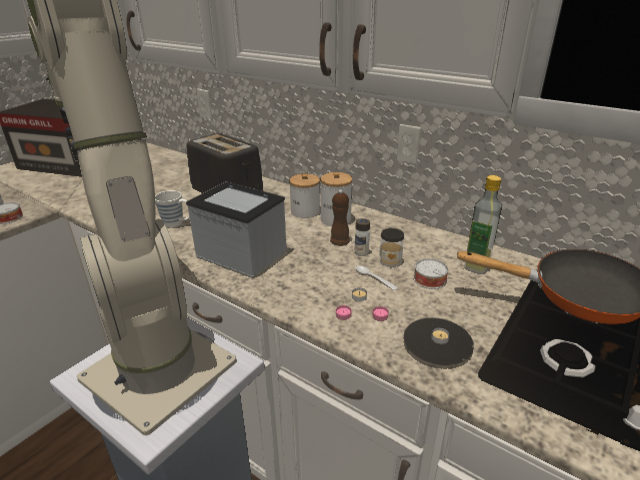

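View pics/top0.png

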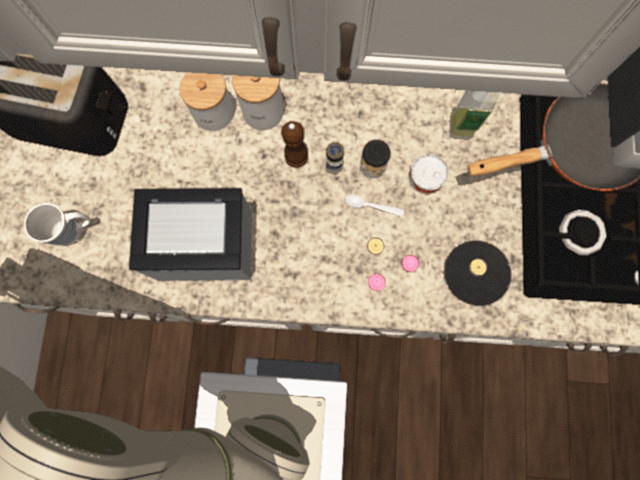

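Candidates: a yellow tea light alone on the worktop (scene 359,294; top 376,246), two pink ones (scene 344,312 and 381,313), and one in the black saucer (scene 440,336; top 478,267). The lone yellow one fits, because it is not pink and not in the saucer. I'll confirm it in an enlarged crop.

Run:
```python
import cv2,pickle,numpy as np
d=pickle.load(open("c0.pkl","rb"))
def crop(n,x,y,w,h,s): return cv2.resize(d[n]["color"][y:y+h,x:x+w,::-1],None,fx=s,fy=s,interpolation=cv2.INTER_CUBIC)
a=np.hstack([crop("scene",325,275,80,60,5),crop("top",345,225,80,60,5)])
b=np.hstack([crop("scene",180,175,115,86,400/115)[:298,:400],crop("top",125,180,133,99,400/133)[:298,:400]])
print(a.shape,b.shape)
cv2.imwrite("pics/crop.png",np.vstack([a,b]))
```

```text
(300, 800, 3) (298, 800, 3)
```

View pics/crop.png

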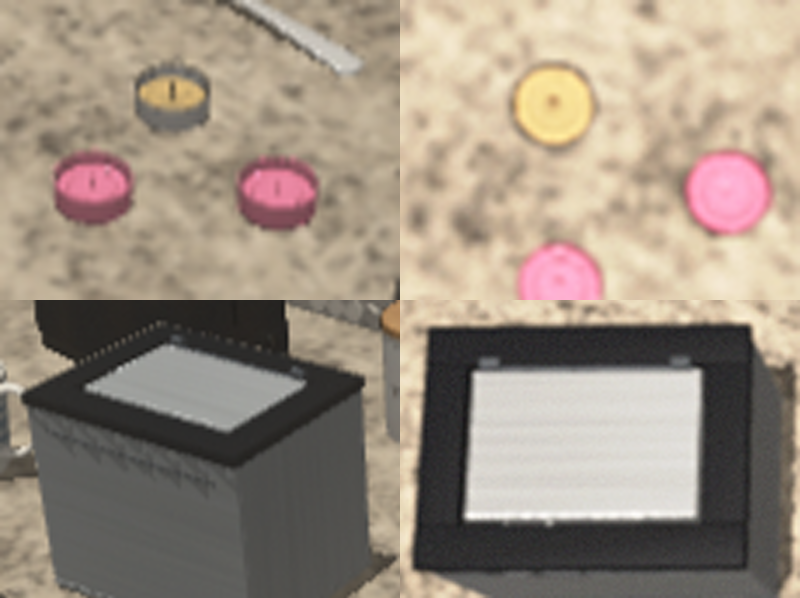

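The crop confirms it: the yellow cup with a grey metal side is the spent tea light (rim centre top ≈375.4,245.8; scene ≈359.4,293.2). Next I triangulate it, the bin corners and the pink neighbours.

```bash
cat > h.py <<'E'
import cv2,pickle,numpy as np
d=pickle.load(open("c0.pkl","rb"))
def P(n): c=d[n]; return np.array(c["intrinsics"])@np.c_[c["R"],c["t"]]
def tri(a,b):
    X=cv2.triangulatePoints(P("scene"),P("top"),np.array(a,float).reshape(2,1),np.array(b,float).reshape(2,1));return (X[:3]/X[3]).ravel()
def plane(n,uv,z):
    c=d[n];v=np.linalg.solve(np.array(c["intrinsics"])@c["R"],[*uv,1]);o=-np.array(c["R"]).T@c["t"];return o+v*(z-o[2])/v[2]
E
python3 - <<'E'
from h import *
np.set_printoptions(precision=4,suppress=True)
h=np.array([.4,.4])
S=lambda x,y:np.array([325+x/5,275+y/5])-h
T=lambda x,y:np.array([345+(x-400)/5,225+y/5])-h
for n,s,t in[("used",(172,91),(552,104)),("pinkR",(278,182),(729,192)),("pinkL",(93,183),(560,282))]:
    print(n,tri(S(*s),T(*t)),plane("top",T(*t),.015),plane("scene",S(*s),.015))
SB=lambda x,y:np.array([180+x/3.478,175+(y-300)/3.478])-.35
TB=lambda x,y:np.array([125+(x-400)/3.008,180+(y-300)/3.008])-.35
fs=[(85,387),(170,343),(306,381),(228,432)];ft=[(463,521),(474,368),(702,367),(697,521)]
os=[(25,397),(165,325),(363,380),(235,462)];ot=[(414,570),(429,326),(751,326),(747,571)]
for nm,ss,tt,z in(("flap",fs,ft,.178),("frame",os,ot,.18)):
    X=np.array([tri(SB(*a),TB(*b)) for a,b in zip(ss,tt)]);print(nm,X,X.mean(0))
    for c,f,q in(("top",TB,tt),("scene",SB,ss)):
        Y=np.array([plane(c,f(*b),z) for b in q]);print(c,Y[:,:2].ravel(),Y.mean(0))
E
```

```text
used [ 0.4518 -0.2068  0.0147] [ 0.4521 -0.2072  0.015 ] [ 0.4509 -0.2066  0.015 ]
pinkR [ 0.4165 -0.2876  0.0175] [ 0.4173 -0.2885  0.015 ] [ 0.4186 -0.2857  0.015 ]
pinkL [ 0.3708 -0.2138  0.0124] [ 0.3714 -0.2145  0.015 ] [ 0.3668 -0.2145  0.015 ]
flap [[0.3725 0.2481 0.1799]
 [0.4733 0.2559 0.1793]
 [0.4819 0.109  0.1812]
 [0.3816 0.1002 0.1799]] [0.4273 0.1783 0.1801]
top [0.3717 0.2497 0.4733 0.2567 0.4844 0.1081 0.3822 0.1004] [0.4279 0.1787 0.178 ]
scene [0.3763 0.2501 0.4758 0.2577 0.4848 0.1155 0.384  0.1032] [0.4302 0.1817 0.178 ]
frame [[0.3384 0.2767 0.1768]
 [0.5002 0.2898 0.1778]
 [0.514  0.0798 0.1776]
 [0.352  0.0652 0.1782]] [0.4261 0.1779 0.1776]
top [0.3378 0.2756 0.4991 0.2893 0.514  0.0786 0.3519 0.0648] [0.4257 0.1771 0.18  ]
scene [0.3343 0.2707 0.4972 0.2853 0.5089 0.0771 0.3495 0.0629] [0.4225 0.174  0.18  ]
```

Emit:
{"name": "drive_tool", "arguments": {
  "series": [
    [[1,-3,4],2.8],
    [[2,-5,4],2.8],
    [[2,-5,2],2.8],
    [[2,-5,0],2.8],
    [[2,-5,0],2.8],
    [[2,-5,0],2.8],
    [[2,-5,0],2.8],
    [[2,-5,0],2.8],
    [[2,-5,0],2.8],
    [[2,-5,0],3.2]
  ],
  "hand": 0,
  "newtons": 15
}}

```text
time: 1.35
ee_pos: [0.4453, 0.0916, 0.2974]
eef_rot: [-0.037, 0.999, 0.0, -0.0]
ft_force: [1.1, 0.7, -0.7]
width: 0.0872
grip_force: 0.0
```

Emit:
{"name": "drive_tool", "arguments": {
  "series": [
    [[0,-5,0],0],
    [[0,-5,0],0],
    [[0,-5,-2],0],
    [[0,-5,-3],0],
    [[0,-5,-4],0],
    [[0.5,-4.7,-4],0],
    [[0,0,-4],0],
    [[0,0,-3],0],
    [[0,0,0],0],
    [[0,0,0],0]
  ]
}}

```text
time: 2.6
ee_pos: [0.4506, -0.2026, 0.0996]
eef_rot: [-0.036, 0.999, -0.0, 0.0]
ft_force: [-0.2, 1.0, 0.7]
width: 0.0876
grip_force: 0.0
```

Run:
```python
from bench import r, vision
import cv2,numpy as np
s=r.read_state();print(s["time"],s["ee_pos"],s["eef_rot"],s["joint_positions"])
c=vision.camera("scene")["color"][230:350,290:450,::-1];t=vision.camera("top")["color"][185:305,300:460,::-1]
cv2.imwrite("pics/pre.png",cv2.resize(np.hstack([c,t]),None,fx=2.5,fy=2.5))
```

```text
2.6 [ 0.45063321 -0.20256708  0.09960603] [-3.64834160e-02  9.99334134e-01 -1.19185711e-04  4.84996642e-04] [-0.38910351  0.1457049   0.78188412  1.95997062 -0.11648173  1.07971317
  2.08625743]
```

View pics/pre.png

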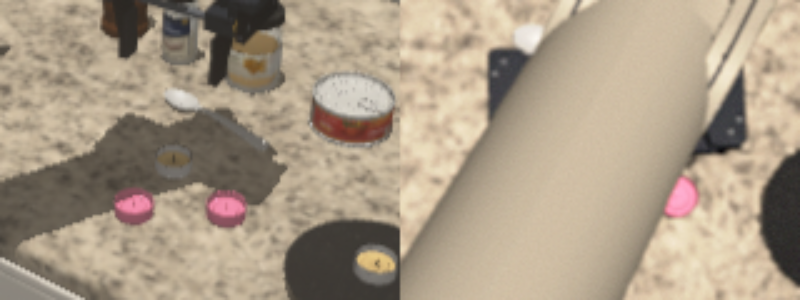

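The picture shows the open jaws above the tea light (crop 174,160), which has not moved. The pink cups are clear. Descending now.

Emit:
{"name": "drive_tool", "arguments": {
  "series": [
    [[0.1,-0.4,-2],0],
    [[0,0,-2],0],
    [[0,0,-2],0],
    [[0,0,-1],0],
    [[0,0,-0.8],0],
    [[0,0,-0.6],0],
    [[0,0,-0.5],0],
    [[0,0,0],0],
    [[0,0,0],0],
    [[0,0,0],0]
  ]
}}

```text
time: 3.95
ee_pos: [0.4512, -0.2064, 0.0097]
eef_rot: [-0.036, 0.999, 0.0, 0.0]
ft_force: [0.4, -0.3, 0.3]
width: 0.0871
grip_force: 0.0
```

Emit:
{"name": "drive_tool", "arguments": {
  "series": [
    [[0,0,0],0],
    [[0,0,0],0],
    [[0,0,0],0],
    [[0,0,0],0],
    [[0,0,0],0],
    [[0,0,0],0],
    [[0,0,0],0],
    [[0,0,0],0],
    [[0,0,0],0],
    [[0,0,0],0]
  ],
  "hand": 1,
  "newtons": 15
}}

```text
time: 5.2
ee_pos: [0.4511, -0.2064, 0.0095]
eef_rot: [-0.036, 0.999, 0.0, 0.0]
ft_force: [-0.3, 0.2, -0.2]
width: 0.0016
grip_force: 0.0
```

Run:
```python
from bench import r, vision
import cv2,numpy as np,pickle
d={n:vision.camera(n) for n in("scene","top")}
pickle.dump(d,open("c1.pkl","wb"))
c=d["scene"]["color"][230:350,290:450,::-1];t=d["top"]["color"][185:305,300:460,::-1]
cv2.imwrite("pics/miss.png",cv2.resize(np.hstack([c,t]),None,fx=2.5,fy=2.5))
```

```text
(no output)
```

View pics/miss.png

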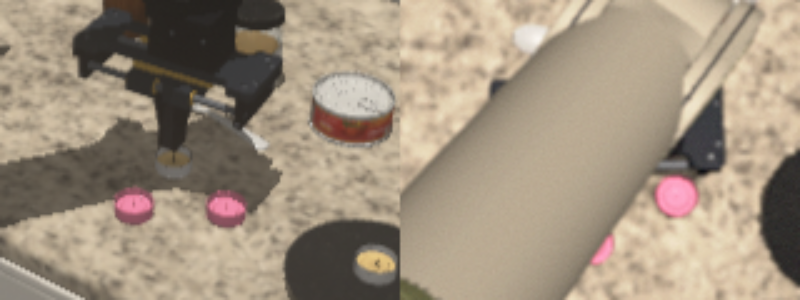

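Run:
```python
from h import *
d1=pickle.load(open("c1.pkl","rb"))
im=[]
for D in(d,d1):
    a=cv2.resize(D["scene"]["color"][265:315,325:391,::-1],None,fx=6,fy=6,interpolation=cv2.INTER_CUBIC);im.append(a)
for X in([.4511,-.2064,.0015],[.4511,-.2064,.0305],[.4515,-.207,.015]):
    p=P("scene")@np.r_[X,1];p=p[:2]/p[2];print(p,(p-[325,265])*6)
cv2.imwrite("pics/z.png",np.hstack(im))
```

```text
[358.79614925 297.030047  ] [202.77689549 192.18028198]
[359.22629936 287.72630629] [205.35779616 136.35783775]
[359.28209136 292.73379375] [205.69254816 166.40276251]
```

View pics/z.png

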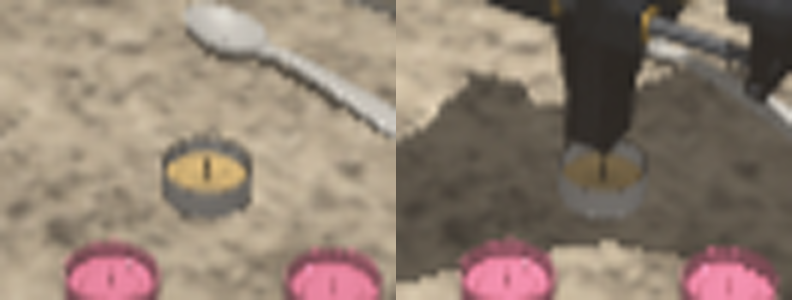

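Run:
```python
from h import *
def pr(X): p=P("scene")@np.r_[X,1];p=p[:2]/p[2];return (p-[290,230])*2.5
for z in(.0916,.11,.12):
  print(z,[pr([.4506+dx,-.2026+s*.0505,z]).round(0) for s in(1,-1) for dx in (-.0095,.0095)])
```

```text
0.0916 [array([123.,  80.]), array([134.,  72.]), array([212., 114.]), array([222., 105.])]
0.11 [array([124.,  65.]), array([134.,  56.]), array([213.,  98.]), array([223.,  89.])]
0.12 [array([124.,  56.]), array([134.,  48.]), array([214.,  89.]), array([224.,  80.])]
```

Emit:
{"name": "drive_tool", "arguments": {
  "series": [
    [[0,0,2],0],
    [[0,0,3],0],
    [[0,0,3],0],
    [[0,0,2],0],
    [[0,0,0],0],
    [[0,0,0],0],
    [[0,0,0],0],
    [[0,0,0],0],
    [[0,0,0],0],
    [[0,0,0],0]
  ],
  "hand": 0
}}

```text
time: 6.55
ee_pos: [0.451, -0.2064, 0.1094]
eef_rot: [-0.036, 0.999, 0.0, -0.0]
ft_force: [0.4, 0.1, -0.2]
width: 0.0857
grip_force: 0.0
```

Run:
```python
from h import *
from bench import r,vision
c=vision.camera("scene");s=r.read_state();print(s["ee_pos"],s["width"])
def pr(X): p=P("scene")@np.r_[X,1];p=p[:2]/p[2];return ((p-[320,220])*8).round(0)
e=s["ee_pos"]
for z in(-.008,.011,.02):
  print(z,[pr([e[0]+dx,e[1]+k*(s["width"]/2),e[2]+z]) for k in(1,-1) for dx in (-.0095,.0095)])
cv2.imwrite("pics/tips.png",cv2.resize(c["color"][220:290,320:415,::-1],None,fx=8,fy=8,interpolation=cv2.INTER_CUBIC))
```

```text
[ 0.45105642 -0.20641966  0.10945248] 0.08615897701522435
-0.008 [array([186., 321.]), array([220., 294.]), array([430., 412.]), array([463., 383.])]
0.011 [array([188., 268.]), array([222., 242.]), array([434., 358.]), array([466., 329.])]
0.02 [array([188., 243.]), array([222., 217.]), array([436., 332.]), array([468., 304.])]
```

View pics/tips.png

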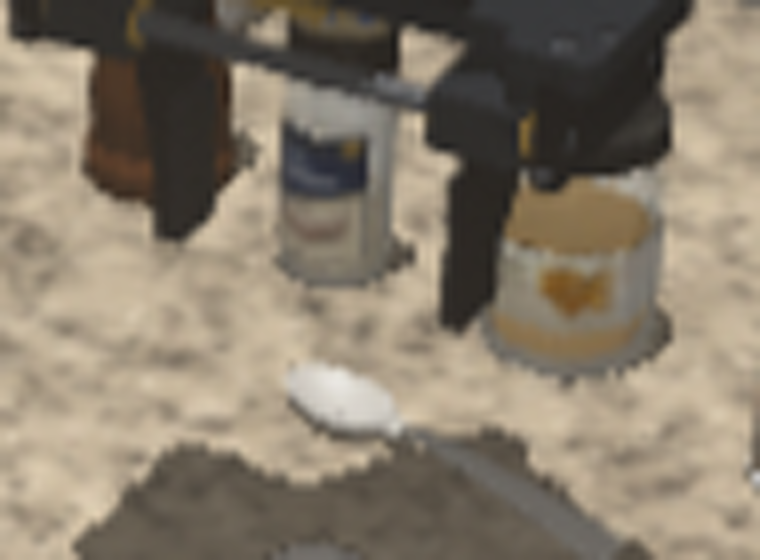

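The view shows the fingertips about 20 mm above the reported TCP (left fingertip inner corner at crop 188,240), not 8 mm below it. So the first closing passed over the tea light, which has not moved. I'll go lower and watch the force.

Emit:
{"name": "drive_tool", "arguments": {
  "series": [
    [[0,0,-3],0],
    [[0,0,-3],0],
    [[0,0,-2],0],
    [[0,0,-1],0],
    [[0,0,-1],0],
    [[0,0,-1],0],
    [[0,0,-0.5],0],
    [[0,0,-0.5],0],
    [[0,0,0],0],
    [[0,0,0],0]
  ]
}}

```text
time: 7.85
ee_pos: [0.4512, -0.2065, -0.0103]
eef_rot: [-0.036, 0.999, 0.0, 0.0]
ft_force: [0.4, 0.3, -0.2]
width: 0.0871
grip_force: 0.0
```

Run:
```python
from h import *
from bench import r,vision
c=vision.camera("scene");s=r.read_state();print(s["ee_pos"],s["width"],s["ft_force"])
def pr(X): p=P("scene")@np.r_[X,1];p=p[:2]/p[2];return ((p-[320,255])*8).round(0)
e=s["ee_pos"]
for z in(.01,.015,.02):
  print(z,[pr([e[0]+dx,e[1]+k*(s["width"]/2),e[2]+z]) for k in(1,-1) for dx in (-.0095,.0095)])
cv2.imwrite("pics/low.png",cv2.resize(c["color"][255:325,320:415,::-1],None,fx=8,fy=8,interpolation=cv2.INTER_CUBIC))
```

```text
[ 0.45129079 -0.20645448 -0.01024431] 0.08713279874012338 [ 0.59581998 -0.05532014 -1.27056194]
0.01 [array([179., 307.]), array([212., 278.]), array([415., 405.]), array([445., 375.])]
0.015 [array([180., 295.]), array([212., 266.]), array([415., 393.]), array([446., 362.])]
0.02 [array([180., 282.]), array([212., 253.]), array([416., 380.]), array([447., 349.])]
```

View pics/low.png

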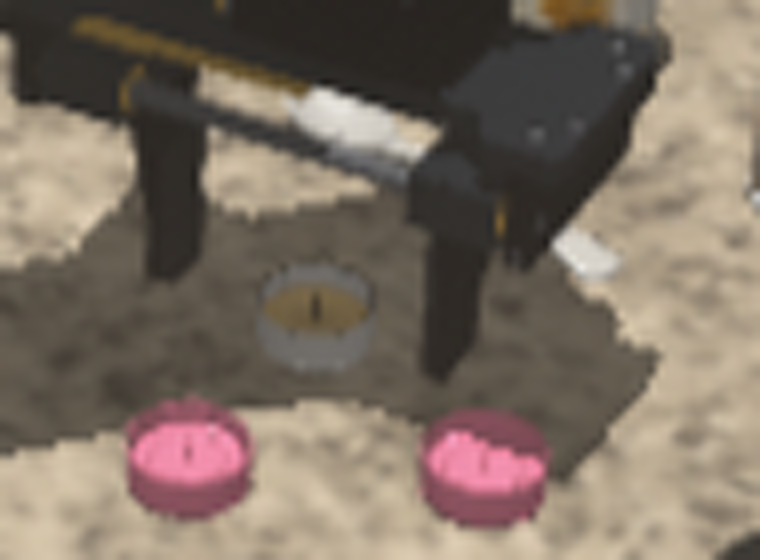

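Fingertips are about 10 mm up and straddle the tea light (crop 316,310). I'll go 6 mm lower and close.

Emit:
{"name": "drive_tool", "arguments": {
  "series": [
    [[0,0,-0.2],0],
    [[0,0,-0.2],0],
    [[0,0,-0.2],0],
    [[0,0,0],0],
    [[0,0,0],0],
    [[0,0,0],0],
    [[0,0,0],0],
    [[0,0,0],0],
    [[0,0,0],0],
    [[0,0,0],0]
  ]
}}

```text
time: 9.15
ee_pos: [0.4511, -0.2064, -0.0165]
eef_rot: [-0.036, 0.999, 0.0, -0.0]
ft_force: [0.4, -0.1, -0.3]
width: 0.0871
grip_force: 0.0
```

Emit:
{"name": "drive_tool", "arguments": {
  "series": [
    [[0,0,0],0],
    [[0,0,0],0],
    [[0,0,0],0],
    [[0,0,0],0],
    [[0,0,0],0],
    [[0,0,0],0],
    [[0,0,0],0],
    [[0,0,0],0],
    [[0,0,0],0],
    [[0,0,0],0]
  ],
  "hand": 1,
  "newtons": 15
}}

```text
time: 10.4
ee_pos: [0.4511, -0.2064, -0.0165]
eef_rot: [-0.036, 0.999, 0.0, -0.0]
ft_force: [-0.6, 0.4, 0.7]
width: 0.0365
grip_force: 15.0
```

Gripped: 36.5 mm opening at 15 N. Lifting and heading for the bin.

Emit:
{"name": "drive_tool", "arguments": {
  "series": [
    [[0,0,3],0],
    [[0,0,5],0],
    [[0,0,5],0],
    [[0,2,5],0],
    [[0,4,5],0],
    [[0,5,3],0],
    [[-0.5,5,0],0],
    [[-0.5,5,0],0],
    [[-0.5,5,0],0],
    [[-0.9,5,0],0]
  ]
}}

```text
time: 11.65
ee_pos: [0.4267, 0.1041, 0.2424]
eef_rot: [-0.036, 0.999, 0.0, 0.0]
ft_force: [-0.1, 0.0, 0.9]
width: 0.0364
grip_force: 15.0
```

Emit:
{"name": "drive_tool", "arguments": {
  "series": [
    [[0,4,0],0],
    [[0,2,0],0],
    [[0,1.4,0],0],
    [[0,0,0],0],
    [[0,0,0],0],
    [[0,0,0],0],
    [[0,0,0],0],
    [[0,0,0],0],
    [[0,0,0],0],
    [[0,0,0],0]
  ]
}}

```text
time: 12.9
ee_pos: [0.4271, 0.1766, 0.2423]
eef_rot: [-0.036, 0.999, 0.0, -0.0]
ft_force: [0.3, -0.1, -0.8]
width: 0.0366
grip_force: 15.0
```

Run:
```python
from h import *
from bench import r,vision
s=r.read_state();print(s["time"],s["ee_pos"],s["eef_rot"],s["width"],s["joint_positions"])
c=[vision.camera(n)["color"][a:a+150,b:b+200,::-1] for n,a,b in(("scene",120,140),("top",150,90))]
cv2.imwrite("pics/bin.png",cv2.resize(np.hstack(c),None,fx=2,fy=2,interpolation=cv2.INTER_CUBIC))
```

```text
12.9 [0.42707656 0.17664636 0.24229172] [-3.64306604e-02  9.99336182e-01  3.44884435e-05 -1.53507689e-05] 0.03656456291885068 [-0.84640774 -0.07113755  0.34033202  1.81980024  0.02404931  1.38890994
  1.13245112]
```

View pics/bin.png

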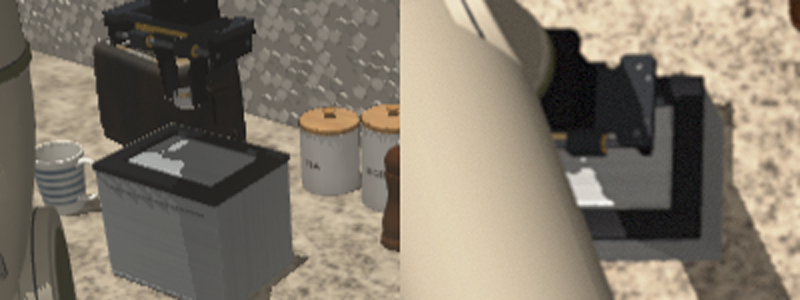

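The tea light is held over the flap, with jaws at crop 180,95 in the scene view. Pushing in now with a firmer grip.

Emit:
{"name": "drive_tool", "arguments": {
  "series": [
    [[0,0,-2],0],
    [[0,0,-2],0],
    [[0,0,-2],0],
    [[0,0,-1.5],0],
    [[0,0,-1],0],
    [[0,0,-1],0],
    [[0,0,-1],0],
    [[0,0,0],0],
    [[0,0,0],0],
    [[0,0,0],0]
  ],
  "hand": 1,
  "newtons": 30
}}

```text
time: 14.25
ee_pos: [0.4268, 0.1766, 0.1373]
eef_rot: [-0.036, 0.999, -0.0, -0.0]
ft_force: [-2.6, 0.4, 0.6]
width: 0.0361
grip_force: 30.0
```

Emit:
{"name": "drive_tool", "arguments": {
  "series": [
    [[0,0,-0.8],0],
    [[0,0,-0.8],0],
    [[0,0,-0.8],0],
    [[0,0,0],0],
    [[0,0,0],0],
    [[0,0,0],0],
    [[0,0,0],0],
    [[0,0,0],0],
    [[0,0,0],0],
    [[0,0,0],0]
  ]
}}

```text
time: 15.5
ee_pos: [0.4271, 0.1766, 0.1133]
eef_rot: [-0.036, 0.999, 0.0, 0.0]
ft_force: [-1.8, -0.2, 0.1]
width: 0.0362
grip_force: 30.0
```

Run:
```python
from h import *
from bench import r,vision
s=r.read_state();print(s["time"],s["ee_pos"],s["ft_force"],s["width"])
c=vision.camera("scene")["color"][140:290,160:310,::-1]
cv2.imwrite("pics/in.png",cv2.resize(c,None,fx=4,fy=4,interpolation=cv2.INTER_CUBIC))
```

```text
15.5 [0.42709222 0.17664433 0.11333663] [-1.82119437 -0.18095324  0.07906235] 0.03618446155846887
```

View pics/in.png

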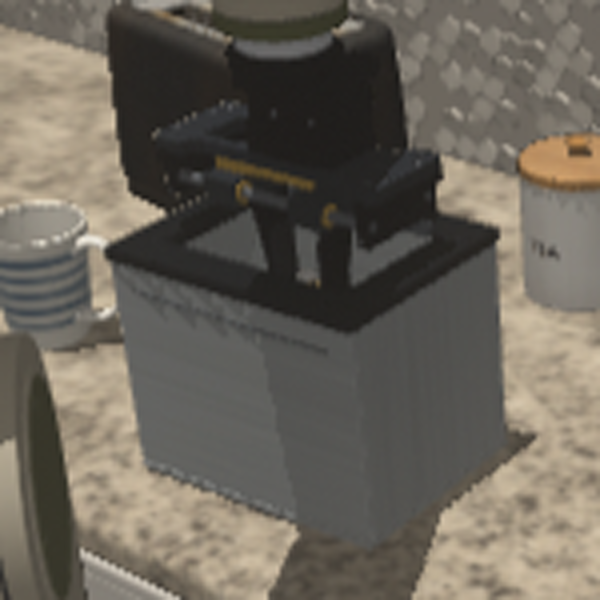

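The flap stands open and the hand body is clear of the frame. I'll go slightly deeper, then release.

Emit:
{"name": "drive_tool", "arguments": {
  "series": [
    [[0,0,-0.3],0],
    [[0,0,-0.3],0],
    [[0,0,0],0],
    [[0,0,0],0],
    [[0,0,0],0],
    [[0,0,0],0],
    [[0,0,0],0],
    [[0,0,0],0],
    [[0,0,0],0],
    [[0,0,0],0]
  ]
}}

```text
time: 16.8
ee_pos: [0.4271, 0.1767, 0.1073]
eef_rot: [-0.036, 0.999, 0.0, -0.0]
ft_force: [-2.0, 0.3, 1.8]
width: 0.0365
grip_force: 30.0
```

Emit:
{"name": "drive_tool", "arguments": {
  "series": [
    [[0,0,0],0],
    [[0,0,0],0],
    [[0,0,0],0],
    [[0,0,0],0],
    [[0,0,0],0],
    [[0,0,0],0],
    [[0,0,0],0],
    [[0,0,0],0],
    [[0,0,0],0],
    [[0,0,0],0]
  ],
  "hand": 0.3
}}

```text
time: 18.05
ee_pos: [0.4271, 0.1766, 0.1073]
eef_rot: [-0.036, 0.999, 0.0, -0.0]
ft_force: [-1.7, -1.8, 1.7]
width: 0.0606
grip_force: 0.9
```

Emit:
{"name": "drive_tool", "arguments": {
  "series": [
    [[0,0,0],0],
    [[0,0,0],0],
    [[0,0,1],0],
    [[0,0,2],0],
    [[0,0,2],0],
    [[0,0,3],0],
    [[0,0,4],0],
    [[0,0,4],0],
    [[0,0,0],0],
    [[0,0,0],0]
  ]
}}

```text
time: 19.3
ee_pos: [0.427, 0.1766, 0.2671]
eef_rot: [-0.036, 0.999, 0.0, 0.0]
ft_force: [-0.0, 0.2, -0.5]
width: 0.061
grip_force: 0.0
```

Run:
```python
from h import *
from bench import r,vision
s=r.read_state();print(s["time"],s["ee_pos"],s["ft_force"],s["width"])
c=vision.camera("scene")["color"][130:340,160:460,::-1]
cv2.imwrite("pics/out.png",cv2.resize(c,None,fx=2.6,fy=2.6,interpolation=cv2.INTER_CUBIC))
```

```text
19.3 [0.42702357 0.17663218 0.26714328] [-0.04588303  0.16727288 -0.54544019] 0.06103685619978628
```

View pics/out.png

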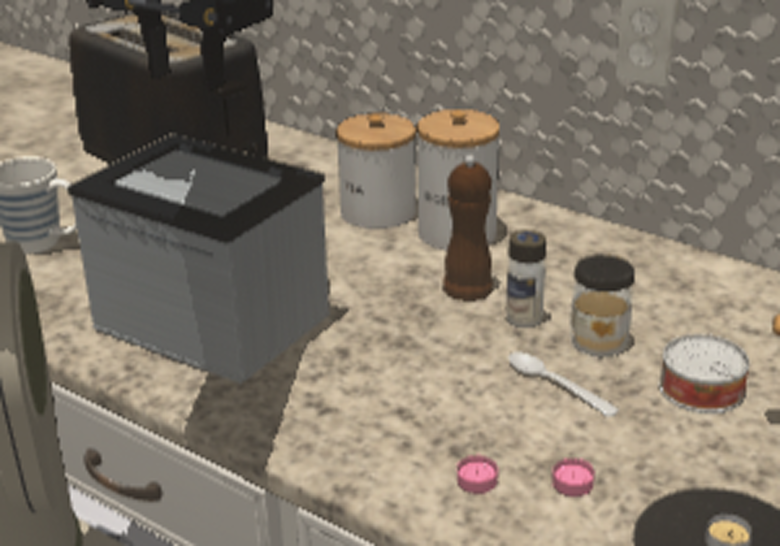

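The flap is shut and level, and the jaws are empty and clear. No tea light is on the flap or the worktop, and the saucer one is untouched. Handing in.

```bash
python3 -c "
from bench import r
print(r.close_job())"
```

```text
the job is handed in; nothing more can be done
None
```

The job is handed in: the spent tea light was dropped into the bin (it can't be seen inside, but nothing was left in the jaws, on the flap or on the worktop), the flap is shut, and the saucer tea light was not touched.

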